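# Jog the watch-movement tilt stage and let it come back level

### The arm

A 6-joint arm with a two-finger parallel gripper is mounted at the origin on the work surface. World frame = base frame: x ahead of the robot, y to its left, z up, the work surface at z = 0. Lengths are in mm, angles in degrees, forces in N, time in s.
With the tool pointing down it reaches from about 325 to 925 mm from the base axis. Payload 3.1 kg.
Tool frame: the origin (TCP) lies at the very end of the fingers, on their centre line; the grasp point (between the pads) lies grasp_offset behind it (grasp_offset is the distance from the TCP to the grasp point, in mm); z points along the fingers, y is the line along which they close (so a half turn about z gives the same grasp; the last joint's range is limited). The gripper opens to 85 mm and grips with 20 to 120 N. Pads are 22 mm wide; open, the fingers measure 114 mm over their backs; the gripper's body (76 mm by 85 mm) begins 54 mm behind the grasp point. The pads swing forward as they close: fully open they stand 13 mm farther back than shut.
Start: joints at [-72.72, 12.427, 92.441, -0, 75.132, -6.429], TCP at [251.329, -572.253, 231.3] pointing down, gripper open.
Joint ranges: [-157.48, 157.48], [-44.54, 120.13], [17.64, 146.25], [-64.5, 244.5], [7.68, 150.69], [-147.95, 147.95]. Speed limits (degrees/s): [159.86, 159.86, 180, 180, 180, 180].

### API

Orientations are given as [roll, pitch, yaw] about the fixed x, y, z axes, in that order (R = Rz(yaw) Ry(pitch) Rx(roll)).
In Python, from station import * gives the robot as it stands. Calls block until the motion is done:
- goto(position, orientation): joint-space move of the TCP to a pose.
- move_l(position, attitude=None, speed=150): straight line of the TCP; attitude=None keeps the orientation; speed is the mean speed in mm/s.
- move_j(angles): joint-space move.
- grip(opening, squeeze=None): finger opening in mm; squeeze is the grip in N (None keeps the last); returns when the fingers have stopped.
- wait(seconds).
- solve_ik(position, orientation): joint angles nearest the present ones, or None.
- get_obs(): the state.
- get_image(name): name is "scene" or "side" or "wrist"; returns the picture (384x512x3 uint8, red, green, blue); there is no depth.
- get_calibration(name): a dict with "fx", "fy", "cx", "cy" (pixels), "D" ([k1, k2, p1, p2, k3] as OpenCV has them; the pictures are not rectified), "R" (3x3) and "t" (3): a world point X has camera coordinates R X + t; the wrist camera has in their place "mount" (4x4, takes a point from camera to tool coordinates, whose origin is the TCP and whose axes are the flange's). Camera axes: x right, y down, z forward; pixel columns grow to the right and rows downward; lengths in mm; the calibration is good to about 2 mm. A picture is of the moment at which its call begins: read the wrist's pose just before it. get_calibration takes no time and is no camera call.
A pose or a line that the arm cannot do raises Unreachable and nothing moves.
- sign_off(): hands the job in; it is judged then, once.
Trained networks look in the newest picture that a camera, given by its name, has taken for a name from the list of things; names that differ only in an ending like _2 or _b are one class to them, and where a whole thing is asked for, a point or a joint stands for the part that bears it (a point fixed in the world has none). Each returns a list of dicts, best first, with "score" (0 to 1); they miss things now and then, are a little off and sometimes report something else, mostly with a low value. They report only what shows in the picture. A call takes as long as a camera call. They do not tell look-alikes from the thing itself.
- spot_in(name, camera): "extent" ([centre column, centre row, width, height] in pixels, round what is visible of it).
- regions_of(name, camera): "region" (384x512 bool, what is visible of it) and "extent" ([centre column, centre row, width, height] in pixels, round what is visible of it).
The state is a dict: "t": time; "joint_pos": joint angles; "qvel": joint speeds; "effort": joint torques, N m; "tcp_pos": TCP position; "ee_rot": TCP orientation; "wrist_force": force on the tool from outside, world axes, zero at the start; "moment": the same for the moment, N m; "grip_width": finger opening in mm; "grip_force": force on a finger pad.
Only numpy, scipy, OpenCV 4.12 (cv2) and the standard library are available. Lean on these libraries where they do the work, as an engineer would, in place of code of your own. Each camera call takes 0.05 s, during which the arm holds its last target. There are 200 camera calls.

### The job

The watch movement under the dome at the back sits on a tilt stage worked by the blue-knobbed jog stick. Tilt the blue stick all the way towards the green mark on its box, keep it there for two seconds for the inspection shot, then let go so that it springs back upright. Do not tilt it towards the white mark, and leave the red-knobbed focus stick alone.

Things in the scene. Friction and masses are not known exactly. Their poses are not given: they have to be found in the camera images.
- jog_box: Fixed grey jog box, 115 x 90 mm, 38 mm high; black plate on top, one stick with a blue knob upright at its middle. Origin: centre of its underside, on the bench; z up; +x (along the 115 mm) points to the green mark on top, the white mark is at -x. Round knob 24 mm wide, 85 to 115 mm above the bench when upright, on a 9 mm shaft. The one to use; left or right, turned up to 1.6 rad.
- jog_stick (a joint): Tilt (rad) of the blue-knobbed stick: 0 upright, positive towards its box's green mark (+x), negative towards the white; stops at +-0.45; it moves only along that line. Pivot 40 mm above the bench, knob middle 60 mm from the pivot. Spring 0.40 N m/rad: about 3 N at the knob at full tilt (26 mm sideways, 6 mm down). Let go, it snaps upright within 0.5 s. The stage under the dome follows it.
- focus_box: Fixed grey jog box, 115 x 90 mm, 38 mm high; black plate on top, one stick with a red knob upright at its middle. Origin: centre of its underside, on the bench; z up; +x (along the 115 mm) points to the green mark on top, the white mark is at -x. Round knob 24 mm wide, 85 to 115 mm above the bench when upright, on a 9 mm shaft. Not to be used; on the other side.
- focus_stick (a joint): Tilt (rad) of the red-knobbed stick: 0 upright, positive towards its box's green mark (+x), negative towards the white; stops at +-0.45; it moves only along that line. Same size and spring as the blue one. To be left alone.
There are look-alikes about, which are no part of the job. Leave any purple look-alike of the jog_box alone.

How it is judged (in metres and radians):
On the way:
1. the blue stick is tilted well over towards the green mark (beyond 0.28 rad) and held there for 1.5 s (value of joint jog_stick above 0.28 rad), for 1.5 s.
At the end, for the whole second after the job is handed in: The blue stick, having been held over, is released and at rest upright (within 0.08 rad), and the red stick is upright (within 0.08 rad) (value of joint jog_stick between -0.08 and 0.08 rad and velocity of joint jog_stick between -0.1 and 0.1 rad/s and value of joint focus_stick between -0.08 and 0.08 rad); the robot touches nothing.
It fails at once if the blue stick is tilted towards the white mark (beyond 0.2 rad) (value of joint jog_stick below -0.2 rad).
It fails at once if the red stick is tilted either way (beyond 0.15 rad) (value of joint focus_stick above 0.15 rad or value of joint focus_stick below -0.15 rad).
It also fails if it takes over 32 s, if anything falls off the work surface, if the arm or the gripper's body presses on something with over 40 N, if the wrist force passes 120 N, or if a joint passes its speed limit or range.

## Working session

There is one attempt and no reset: what is moved stays moved. The work goes in short steps, each a Python script; the robot and the scene stay as the last script left them, time stands still between calls to the robot, and variables do not carry over. Pictures are saved under pics/ and viewed, at most 10 in all, crops included, and the job is handed in when it is done.

```bash
mkdir -p pics
python3 - <<'E'
from station import *
import cv2,numpy as np
o=get_obs();print(o['t'],o['tcp_pos'],o['ee_rot'])
ims=[]
for c in("scene","side"):
    im=get_image(c);cv2.imwrite(f"pics/{c}0.png",im[:,:,::-1]);ims.append(im)
    for n in("jog_box","focus_box"):
        for d in spot_in(n,c):print(c,n,round(d['score'],2),np.round(d['extent']))
    k=get_calibration(c);print(c,k)
E
```

```text
0.0 [ 251.08951128 -571.45009422  229.95060292] [-1.79863861e+02 -1.58381654e-02  2.37099594e+01]
scene jog_box 0.74 [400. 218.  31.  42.]
scene jog_box 0.65 [250. 224.  36.  44.]
scene focus_box 0.74 [141. 184.  46.  42.]
scene {'fx': 476.6111781550343, 'fy': 476.6111781550343, 'cx': 260.89087843456866, 'cy': 201.52749470135805, 'D': array([-0.05252172,  0.        ,  0.        ,  0.        ,  0.        ]), 'R': array([[-0.14013106,  0.99009475, -0.00869883],
       [ 0.67190539,  0.08863641, -0.73531404],
       [-0.72725953, -0.10888513, -0.67767072]]), 't': array([ -98.41734983, -320.22125564, 1869.84221022])}
side jog_box 0.87 [191. 352.  66.  61.]
side jog_box 0.6 [252. 195.  44.  48.]
side focus_box 0.6 [340. 129.  48.  40.]
side {'fx': 460.92882681938784, 'fy': 460.92882681938784, 'cx': 261.16855505928015, 'cy': 204.50073623530386, 'D': array([-0.10114252,  0.        ,  0.        ,  0.        ,  0.        ]), 'R': array([[-0.89719194, -0.44150474, -0.01096281],
       [-0.319971  ,  0.66692945, -0.67292175],
       [ 0.30440956, -0.60023219, -0.73963244]]), 't': array([ 557.37232805,   86.03213632, 1175.86131952])}
```

View pics/scene0.png

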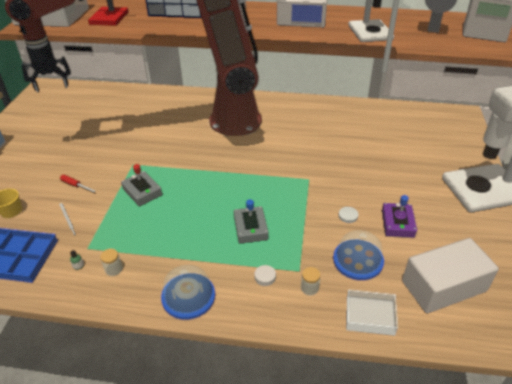

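View pics/side0.png

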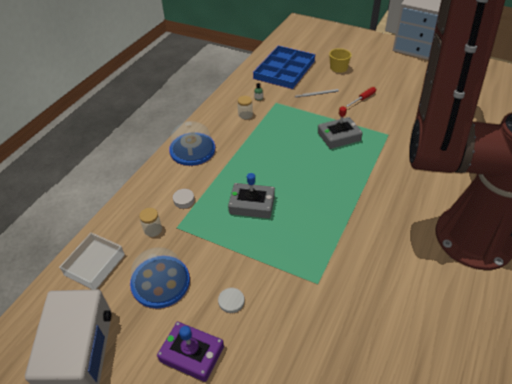

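The scene has three candidates. The grey box with the blue knob is at scene (250,224), knob (250,204), and side (252,195), knob (251,179). The purple look-alike is at scene (400,218), and the grey box with the red knob at scene (141,184). I choose the grey one with the blue knob and will check it with a close wrist picture.

```bash
cat > h.py <<'E'
from station import *
import cv2,numpy as np
from scipy.spatial.transform import Rotation as Ro
def cam(c,o=None):
    k=get_calibration(c);K=np.array([[k['fx'],0,k['cx']],[0,k['fy'],k['cy']],[0,0,1]])
    if c=="wrist":
        T=np.eye(4);T[:3,:3]=Ro.from_euler('xyz',o['ee_rot'],degrees=True).as_matrix();T[:3,3]=o['tcp_pos']
        M=np.linalg.inv(T@k['mount']);return K,k['D'],M[:3,:3],M[:3,3]
    return K,k['D'],np.array(k['R']),np.array(k['t'])
def onplane(C,px,z):
    K,D,R,t=C
    u=cv2.undistortPoints(np.float64([[px]]),K,D)[0,0]
    c=-R.T@t;d=R.T@np.r_[u,1];return c+d*(z-c[2])/d[2]
E
python3 - <<'E'
from h import *
for c,b,r in(("scene",(250,204),(137,168)),("side",(251,179),(342,111))):
    C=cam(c);print(c,onplane(C,b,100),onplane(C,r,100))
print(get_calibration("wrist"))
p=onplane(cam("side"),(251,179),100)*.5+onplane(cam("scene"),(250,204),100)*.5
goto([p[0]-70,p[1],330],[180,0,0])
o=get_obs();im=get_image("wrist");cv2.imwrite("pics/w0.png",im[:,:,::-1])
print(o['t'],o['tcp_pos'],o['ee_rot'])
for d in spot_in("jog_box","wrist"):print(d)
np.save("o.npy",np.r_[o['tcp_pos'],o['ee_rot']])
E
```

```text
scene [576.73589986 150.37438993 100.        ] [ 459.21951067 -228.19681475  100.        ]
side [575.6373516 149.5404384 100.       ] [ 461.27893263 -229.71391266  100.        ]
{'fx': 264.66170756782327, 'fy': 264.66170756782327, 'cx': 256.88753279816234, 'cy': 189.01495937118435, 'D': array([-0.04989769,  0.        ,  0.        ,  0.        ,  0.        ]), 'mount': array([[ 1.43993225e-03, -9.50411029e-01, -3.10993252e-01,
         7.89504806e+01],
       [ 9.99998938e-01,  1.29916332e-03,  6.59794310e-04,
        -8.72277164e-01],
       [-2.23044763e-04, -3.10993872e-01,  9.50411890e-01,
        -1.43532528e+02],
       [ 0.00000000e+00,  0.00000000e+00,  0.00000000e+00,
         1.00000000e+00]])}
3.025 [506.39130556 149.33757719 329.84603809] [ 1.79986026e+02  9.59780491e-03 -5.59594429e-02]
{'extent': [24.4, 158.4, 48.8, 66.8], 'score': 0.79}
{'extent': [255.7, 108.9, 77.7, 87.5], 'score': 0.56}
```

View pics/w0.png

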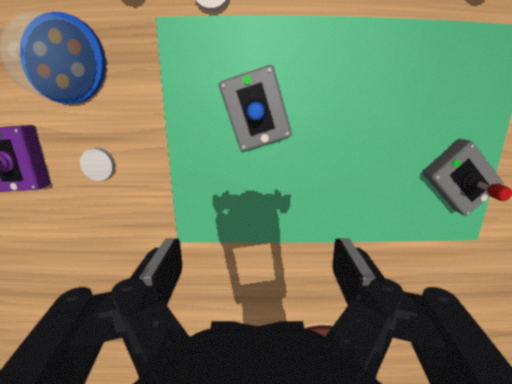

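The wrist picture shows a grey box with a blue knob at (256,111), its green mark at (247,80) and its white mark at (265,138). The purple box is at the left edge and the red stick at the far right. Next I measure the box direction and make the close crop.

Run:
```python
from h import *
v=np.load("o.npy");o=dict(tcp_pos=v[:3],ee_rot=v[3:])
im=cv2.imread("pics/w0.png");h=cv2.cvtColor(im,cv2.COLOR_BGR2HSV).astype(int);C=cam("wrist",o)
def cen(m,y0=60,y1=155,x0=215,x1=295):
    m=m.astype(np.uint8);q=np.zeros_like(m);q[y0:y1,x0:x1]=m[y0:y1,x0:x1]
    ys,xs=np.nonzero(q);return np.array([xs.mean(),ys.mean()]),len(xs)
H,S,V=h[...,0],h[...,1],h[...,2]
b,n=cen((abs(H-110)<12)&(S>130)&(V>70),95,128,240,272);g,m=cen((abs(H-60)<12)&(S>170),72,90,238,256);w,l=cen((S<50)&(V>190),130,146,257,273)
print(b,n,g,m,w,l)
B=onplane(C,b,100);G=onplane(C,g,38);W=onplane(C,w,38)
print(B,G,W,(G+W)/2,np.linalg.norm(G-W),np.degrees(np.arctan2(*(G-W)[1::-1])))
cv2.imwrite("pics/crop.png",cv2.resize(im[55:165,200:310],None,fx=5,fy=5,interpolation=2))
```

```text
[255.44565217 110.22101449] 276 [246.5         79.70588235] 34 [264.14634146 137.85365854] 41
[575.48807639 151.48714498 100.        ] [619.32733284 165.45451226  38.        ] [530.39981292 137.61459588  38.        ] [574.86357288 151.53455407  38.        ] 93.18350038741202 17.383407687375286
```

View pics/crop.png

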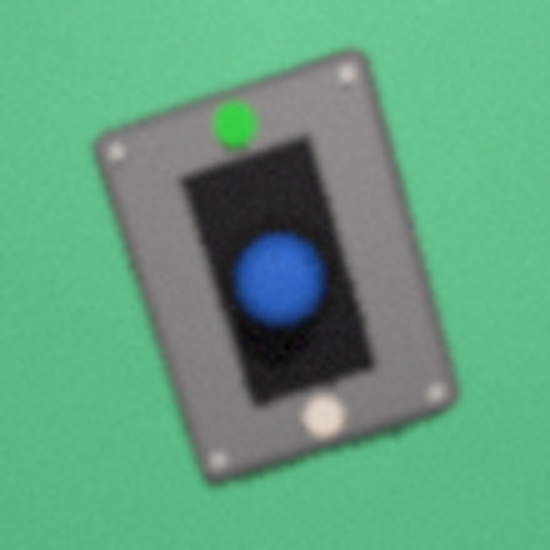

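The crop confirms it: grey box, blue knob, green mark on the far side and white on the near side. The knob is at (575.4,151.2) and all three views agree; green lies at yaw 17.4°. I'll push from the white side with the fingers closed, and stop on force.

Run:
```python
from h import *
P=np.array([575.4,151.2]);a=np.radians(17.4);u=np.array([np.cos(a),np.sin(a)]);A=[180,0,17.4]
at=lambda s,z:[*(P+s*u),z]
grip(0,20)
goto(at(-48,200),A)
move_l(at(-48,82),speed=120)
f0=get_obs()['wrist_force']
fs=lambda:float((get_obs()['wrist_force']-f0)[:2]@u)
move_l(at(-30,82),speed=60)
print(get_obs()['t'],fs())
s=-26;c=None
while s<=5:
    move_l(at(s,82),speed=40);f=fs();print(s,round(f,2))
    if f<-6:break
    s+=2 if s<-4 else 1
wait(.3);o=get_obs();im=get_image("side");print(o['t'],o['tcp_pos'],fs())
cv2.imwrite("pics/hold.png",cv2.resize(im[140:240,190:310][:,:,::-1],None,fx=5,fy=5,interpolation=2))
```

```text
6.0667 0.11963103750443684
-26 -0.7
-24 -0.25
-22 -0.11
-20 -0.74
-18 -1.39
-16 -0.76
-14 -1.59
-12 -1.03
-10 -1.15
-8 -2.33
-6 -2.92
-4 -1.82
-3 -3.12
-2 -3.03
-1 -3.95
0 -3.72
1 -4.18
2 -4.88
3 -5.63
4 -8.27
11.3667 [577.55253772 151.95564039  81.61245438] -8.095542092256679
```

View pics/hold.png

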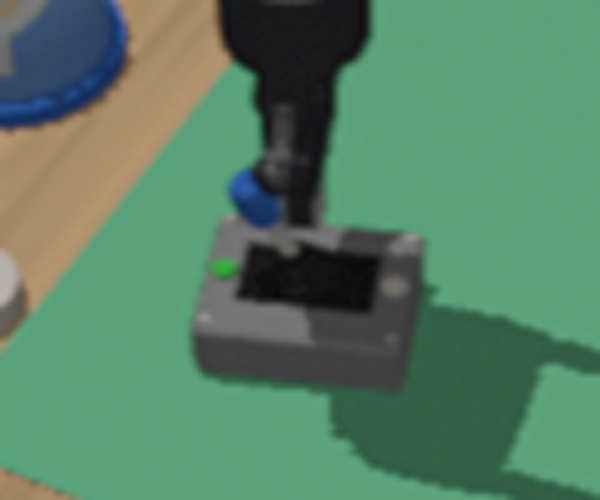

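The blue knob, at crop (255,197), leans fully over towards the green mark, and the rise in force shows it has reached the stop. I'll hold it, back off along the same line so the stick comes up gently, lift and check.

Run:
```python
from h import *
P=np.array([575.4,151.2]);a=np.radians(17.4);u=np.array([np.cos(a),np.sin(a)])
at=lambda s,z:[*(P+s*u),z]
wait(2.2)
move_l(at(-50,82),speed=60)
move_l(at(-70,230),speed=150)
wait(.4)
o=get_obs();im=get_image("side");print(o['t'],o['wrist_force'])
cv2.imwrite("pics/end.png",cv2.resize(im[90:240,190:390][:,:,::-1],None,fx=4,fy=4,interpolation=2))
```

```text
16.2083 [-0.43994832  0.02551316 -0.14868049]
```

View pics/end.png

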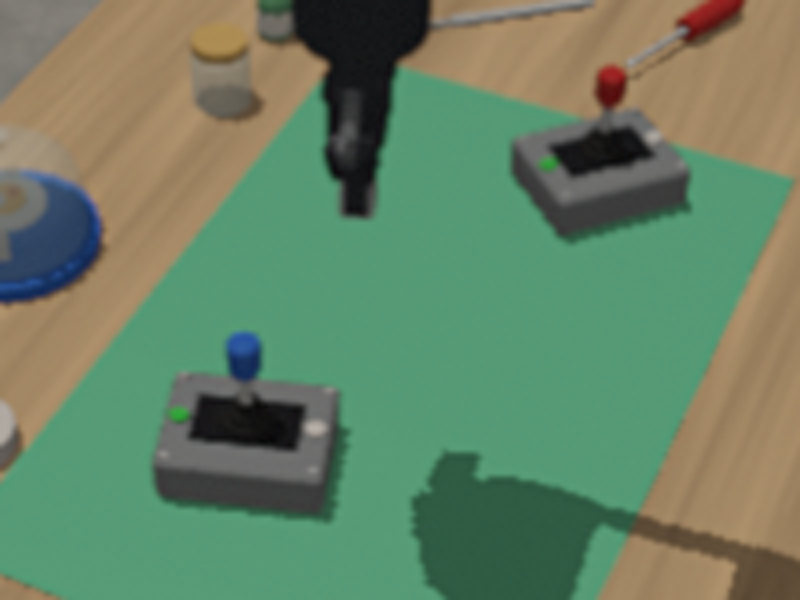

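Both sticks are upright, blue at crop (244,355) and red at (611,88), and the gripper is clear of everything.

```bash
python3 -c "
from station import *
print(sign_off())"
```

```text
the job is handed in; nothing more can be done
None
```

I pushed the blue stick to its stop at the green mark and held it there for over 2 s. It is back upright, the red stick was not touched, and the job was handed in at about 16 s; the hand-in call gave no verdict.

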